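# Shift the coil winder's feed lever to the tagged slot

## Robot

A 6-joint arm with a two-finger parallel gripper is mounted at the origin on a cart in front of the work surface, level with it; the furniture and walls round the work are solid. World frame = base frame: x ahead of the robot, y to its left, z up, the work surface at z = 0. Lengths are in m, angles in degrees, forces in N, time in s.
With the tool pointing down it reaches from about 0.275 to 0.75 m from the base axis. Payload 10.2 kg.
Tool frame: the origin (TCP) lies on the centre line of the jaws, within the pads' length; the fingertips stand 25 mm ahead of it and the grasp point (between the pads) lies 6 mm ahead of it (manip.tip_extent is the distance from the TCP to the fingertips, in m); z points along the fingers, y is the direction in which the jaws open and shut (so a half turn about z gives the same grasp; the last joint's range is limited). The gripper opens to 88 mm and grips with 3 to 60 N. Pads are 18 mm wide; open, the fingers measure 123 mm over their backs; the gripper's body (75 mm by 187 mm) begins 45 mm behind the grasp point.
Start: joints at [56.413, 17.928, 85.812, -0, 76.261, -12.8], TCP at [0.186, 0.491, 0.264] pointing down, gripper open.
Joint ranges: [-168.41, 168.41], [-55.51, 124.54], [10.69, 146.95], [-70.63, 250.63], [1, 178], [-165.06, 165.06]. Speed limits (degrees/s): [136.94, 136.94, 172.46, 180, 180, 180].

## Interface

Orientations are given as [roll, pitch, yaw] about the fixed x, y, z axes, in that order (R = Rz(yaw) Ry(pitch) Rx(roll)).
In Python, from cell import manip, vision gives the robot as it stands.
- The arm moves only by the tool servo_tool, never from a script. Its argument "increments" is text: rows parted by semicolons, each of 7 numbers parted by spaces: the shift along the tool's x, y, z in units of 40 mm (1.0 is 40 mm), then the turn, a rotation vector about the tool's x, y, z in units of 6 degrees (1.0 is 6 degrees), then the opening, from 0 (shut) to 1 (fully open). In form: tx ty tz ax ay az fingers; .... A call has 1 to 10 rows; each row shifts and turns the commanded pose from where the row before left it, along the tool's axes as they then stand; what a row does not reach is not made up. A row lasts 1/10 s, in which the tool goes at most 50 mm and 8.59 degrees, less where a joint would pass 70% of its speed; a pose out of reach is approached as far as the arm can. A call is refused whole if a number of a shift passes 1 or a number of a turn 1, either way. A call with a gripper value outside its range is refused whole. The fingers move at their own pace and stop on an object; the grip force is fixed at half the most. Time passes only in rows, so rows that do not move let the fingers close. It gives the time, the measured TCP pose, the force and the opening at its end, in the units of the state.
- manip.read_state(): the state, without advancing time (a new reading comes with each control period).
- vision.snapshot(name): name is "scene" or "side" or "wrist"; returns a dict with "color" (420x560x3 uint8, red, green, blue), "mtx" (3x3 intrinsics, pixels), "distortion" ([k1, k2, p1, p2, k3] as OpenCV has them; the pictures are not rectified), "world_from_camera" (4x4, takes a point from camera to world coordinates). Camera axes: x right, y up, looking along -z (the intrinsics and any distortion apply to the point x, -y, -z); pixel columns grow to the right and rows downward; lengths in m; the calibration is good to about 2 mm. A picture is of the moment at which its call begins. There is no depth.
- manip.finish_job(): hands the job in, once; it reports no verdict.
The state is a dict: "t": time; "joints": joint angles; "qd": joint speeds; "joint_efforts": joint torques, N m; "eef_pos": TCP position; "tcp_rot": TCP orientation; "ft_force": force on the tool from outside, world axes, zero at the start; "moment": the same for the moment, N m; "finger_gap": finger opening in m.
Only numpy, scipy, OpenCV 4.12 (cv2) and the standard library are available. Lean on these libraries where they do the work, as an engineer would, in place of code of your own. Each camera call takes 0.05 s, during which the arm holds its last target. There are 200 camera calls.

## Task

Change the feed of the coil winder: push the gearbox lever out of its middle park slot, along the gate, and fully home into the slot that has the green tag at its end, without putting it into any other working slot on the way. Push the knob only with the fingers, never pinch it between them, then leave the lever there and move clear; leave the parts and tools lying around alone.

Things in the scene. Friction and masses are not known exactly. Their poses are not given: they have to be found in the camera images.
- gearbox: Blue feed-change gearbox of a bench coil winder, fixed; flange 150x150 mm, casing 124x124 mm, aluminium gate plate on top, 73 mm above the table. Origin: centre of its underside, on the table. x: shift direction, away from the robot within about 20 degrees (output shaft sticks out 96 mm that way at 40 mm height); y: cross direction, to the left; z up.
- gate (a point): Centre of the gate plate's top. Slots 14 mm wide guide the 8 mm steel stem, which strikes their walls. A 66 mm crossbar runs through this point along the gearbox's y; at each end (y = +-26 mm) a leg runs along x from -24 to +24 mm, which gives the four working slots. A middle leg runs only towards -x: the park slot.
- park (a point): Near end of the middle park slot, where the lever starts, 20 mm from the gate's centre along the gearbox's -x. Nothing lies opposite it: from park the lever stops at the crossbar's far wall.
- slot_far_left (a point): Where the stem stands when home in the far left working slot: +20 mm along the gearbox's x and +26 mm along its y from the gate's centre, at the plate's top.
- slot_far_right (a point): Where the stem stands when home in the far right working slot: +20 mm along the gearbox's x and -26 mm along its y from the gate's centre, at the plate's top.
- slot_near_left (a point): Where the stem stands when home in the near left working slot: -20 mm along the gearbox's x and +26 mm along its y from the gate's centre, at the plate's top.
- slot_near_right (a point): Where the stem stands when home in the near right working slot: -20 mm along the gearbox's x and -26 mm along its y from the gate's centre, at the plate's top.
- lever_shift (a joint): Lever's tilt along the gearbox's x: 0 upright, in the crossbar (play about +-0.06); positive leans to +x, away from the robot. At the slot ends it stops at about +-0.29 rad, in park near -0.3. Pivot on the gearbox's axis, 10 mm above the table. No springs or detents: friction holds the lever where it is left; about 2 N at the knob moves it.
- lever_cross (a joint): Lever's tilt along the gearbox's y: 0 in the middle (in park, play about +-0.06); positive leans to +y, left. In the two outer legs it is about +-0.36 to 0.44 rad. Same pivot and friction as lever_shift.
- knob (a point): Centre of the lever's square knob, black with a red cheek on each of four sides, 33x33x46 mm, 123 mm from the pivot along the lever. Lever upright: knob from 110 to 160 mm above the table; in the outer legs its centre is some 12 mm lower. It travels about +-36 mm along x and +-48 mm along y. Orientation: the lever's.
- tag_green: Green round tag, 18 mm across, 5 mm high, fixed on the gate plate just beyond the end of the working slot to engage: 40 mm from the gearbox's centre along its +x or -x and 30 mm along +y or -y. The other three working slots have white plugs of the same size. Origin: centre of its underside, 73 mm above the table.
- cheek_far: Red cheek plate, 24x42x4 mm, on the knob's +x side; origin at its centre, 14.5 mm from the knob's centre.
- cheek_near: Red cheek plate, 24x42x4 mm, on the knob's -x side; origin at its centre, 14.5 mm from the knob's centre.
- cheek_left: Red cheek plate, 24x42x4 mm, on the knob's +y side; origin at its centre, 14.5 mm from the knob's centre.
- cheek_right: Red cheek plate, 24x42x4 mm, on the knob's -y side; origin at its centre, 14.5 mm from the knob's centre.
- end_cap: Die-cast grey bearing shield, disc 60 mm across and 20 mm high, lying left of the gearbox. Loose; origin at the centre of its underside. To be left alone.
- bearing: Small steel ball bearing, 22 mm across, 7 mm high, lying right of the gearbox. Loose; origin at the centre of its underside. To be left alone.
- marker: Black felt marker, 122 mm long, 15 mm thick, lying in front of the gearbox on the robot's side. Loose; origin at the centre of its underside. To be left alone.
- tape_roll: Roll of yellow tape, 62 mm across, 12 mm high, lying flat to the left behind the gearbox. Loose; origin at the centre of its underside. To be left alone.
- stator_a: Wound motor stator (grey steel stack, orange windings), 50x77x80 mm, standing on the left. Loose; origin at the centre of its underside. To be left alone.
- stator_b: Wound motor stator (grey steel stack, orange windings), 51x79x82 mm, standing on the left, farther back. Loose; origin at the centre of its underside. To be left alone.
- varnish_bottle: White varnish bottle with a red nozzle, 42 mm across, 120 mm high, behind the gearbox to the left. Loose; origin at the centre of its underside. To be left alone.
- snips: Side cutters with blue grips, 141 mm long, 11 mm high, lying on the right. Loose; origin at the centre of its underside. To be left alone.

How it is judged (in metres and radians):
On the way, in this order (a step that is already met when the one before it is completed fails the run):
1. the lever is pushed out of park into the crossbar (value of joint lever_shift above -0.08 rad), for 0.05 s.
2. the lever is home in the slot with the green tag (((x of tag_green in the frame of gearbox above 0 m and y of tag_green in the frame of gearbox above 0 m and value of joint lever_shift above 0.23 rad and value of joint lever_cross above 0.33 rad) or (x of tag_green in the frame of gearbox above 0 m and y of tag_green in the frame of gearbox below 0 m and value of joint lever_shift above 0.23 rad and value of joint lever_cross below -0.33 rad) or (x of tag_green in the frame of gearbox below 0 m and y of tag_green in the frame of gearbox above 0 m and value of joint lever_shift below -0.23 rad and value of joint lever_cross above 0.33 rad) or (x of tag_green in the frame of gearbox below 0 m and y of tag_green in the frame of gearbox below 0 m and value of joint lever_shift below -0.23 rad and value of joint lever_cross below -0.33 rad))), for 0.2 s.
At the end, for the whole second after the job is handed in: The lever rests in the working slot beside the green tag: lever_shift at least 0.23 rad towards the tag's side along x, lever_cross at least 0.33 rad towards the tag's side along y, both slower than 0.05 rad/s (((x of tag_green in the frame of gearbox above 0 m and y of tag_green in the frame of gearbox above 0 m and value of joint lever_shift above 0.23 rad and value of joint lever_cross above 0.33 rad) or (x of tag_green in the frame of gearbox above 0 m and y of tag_green in the frame of gearbox below 0 m and value of joint lever_shift above 0.23 rad and value of joint lever_cross below -0.33 rad) or (x of tag_green in the frame of gearbox below 0 m and y of tag_green in the frame of gearbox above 0 m and value of joint lever_shift below -0.23 rad and value of joint lever_cross above 0.33 rad) or (x of tag_green in the frame of gearbox below 0 m and y of tag_green in the frame of gearbox below 0 m and value of joint lever_shift below -0.23 rad and value of joint lever_cross below -0.33 rad)) and velocity of joint lever_shift between -0.05 and 0.05 rad/s and velocity of joint lever_cross between -0.05 and 0.05 rad/s); the robot touches nothing.
It fails at once if the lever goes into a working slot without the green tag (lever_shift beyond 0.15 rad and lever_cross beyond 0.25 rad on that slot's side) ((value of joint lever_shift above 0.15 rad and value of joint lever_cross above 0.25 rad and not (x of tag_green in the frame of gearbox above 0 m and y of tag_green in the frame of gearbox above 0 m)) or (value of joint lever_shift above 0.15 rad and value of joint lever_cross below -0.25 rad and not (x of tag_green in the frame of gearbox above 0 m and y of tag_green in the frame of gearbox below 0 m)) or (value of joint lever_shift below -0.15 rad and value of joint lever_cross above 0.25 rad and not (x of tag_green in the frame of gearbox below 0 m and y of tag_green in the frame of gearbox above 0 m)) or (value of joint lever_shift below -0.15 rad and value of joint lever_cross below -0.25 rad and not (x of tag_green in the frame of gearbox below 0 m and y of tag_green in the frame of gearbox below 0 m))).
It fails at once if the knob is pinched: fingers press with over 1 N on two opposite cheeks at once ((contact force between the fingers and cheek_far above 1 N and contact force between the fingers and cheek_near above 1 N) or (contact force between the fingers and cheek_left above 1 N and contact force between the fingers and cheek_right above 1 N)).
It fails at once if a bystander is moved by more than 20 mm (distance of any of end_cap, bearing, marker, tape_roll, stator_a, stator_b, varnish_bottle, snips from where it was at the start of the episode above 0.02 m).
It also fails if it takes over 51 s, if anything falls off the work surface, if the arm or the gripper's body presses on something with over 40 N, if the wrist force passes 120 N, or if a joint passes its speed limit or range.

## Working session

There is one attempt and no reset: what is moved stays moved. The work goes in short steps, Python scripts to look and compute and a tool call to move; the robot and the scene stay as the last step left them, time stands still between calls to the robot, and variables do not carry over. Pictures are saved under pics/ and viewed, on a budget of 10 in all, crops included, one or two more only if the job needs it, and the job is handed in when it is done.

Besides the shell and the picture viewer there is one more tool, called after "Call:" as name(argument=value, ...) on one line, values as JSON. servo_tool: Moves the arm, as the interface text tells. Its arguments: {"type":"object","properties":{"increments":{"type":"string"}},"required":["increments"]}

```bash
mkdir -p pics; ls; cat > h.py <<'E'
import numpy as np, cv2, pickle
from cell import manip, vision
def snap(n,save=None):
    s=vision.snapshot(n)
    if save: cv2.imwrite('pics/'+save+'.png',cv2.cvtColor(s['color'],cv2.COLOR_RGB2BGR))
    return s
def ray(s,u,v):
    p=cv2.undistortPoints(np.array([[[u,v]]],float),np.array(s['mtx']),np.array(s['distortion']))[0,0]
    T=np.array(s['world_from_camera']); d=T[:3,:3]@np.array([p[0],-p[1],-1.]); return T[:3,3],d/np.linalg.norm(d)
def onz(s,u,v,z):
    o,d=ray(s,u,v); return o+d*(z-o[2])/d[2]
def tri(s1,p1,s2,p2):
    o1,d1=ray(s1,*p1);o2,d2=ray(s2,*p2)
    k=np.linalg.lstsq(np.c_[d1,-d2],o2-o1,rcond=None)[0]
    a=o1+k[0]*d1;b=o2+k[1]*d2; return (a+b)/2,np.linalg.norm(a-b)
def blobs(s,lo,hi,amin=15):
    h=cv2.cvtColor(s['color'],cv2.COLOR_RGB2HSV); m=cv2.inRange(h,np.array(lo),np.array(hi))
    n,l,st,c=cv2.connectedComponentsWithStats(m)
    return [(c[i].round(1).tolist(),st[i].tolist()) for i in range(1,n) if st[i,4]>=amin]
E
python3 - <<'E'
from h import *
S={n:snap(n,n+'0') for n in('scene','side','wrist')}
pickle.dump(S,open('S0.pkl','wb'))
a=[cv2.imread(f'pics/{n}0.png') for n in('scene','side')]
for n,s in S.items():
    print(n,'green',blobs(s,(45,90,50),(80,255,255)));print(' red',blobs(s,(0,140,60),(6,255,255)))
    print(np.array(s['world_from_camera']).round(2).tolist())
print(manip.read_state(),manip.tip_extent)
E
```

```text
pics
scene green [([260.5, 65.1], [252, 35, 28, 64, 619]), ([286.1, 36.4], [282, 34, 9, 6, 16]), ([302.9, 48.5], [278, 34, 43, 31, 456]), ([194.0, 75.3], [139, 43, 101, 71, 5374]), ([135.5, 48.6], [130, 45, 13, 11, 83]), ([322.4, 234.5], [261, 68, 126, 297, 12514]), ([130.0, 71.2], [126, 70, 8, 4, 21]), ([36.3, 76.2], [33, 72, 8, 9, 29]), ([291.0, 74.2], [288, 72, 8, 7, 32]), ([68.0, 83.6], [58, 81, 19, 9, 63]), ([30.1, 94.7], [18, 85, 24, 20, 118]), ([118.1, 94.3], [109, 84, 19, 27, 266]), ([20.0, 118.2], [0, 104, 47, 26, 346]), ([76.8, 137.0], [33, 112, 74, 55, 989]), ([112.9, 118.8], [109, 115, 10, 10, 43]), ([180.6, 147.1], [179, 145, 5, 5, 18]), ([178.7, 157.2], [177, 155, 4, 6, 16]), ([155.3, 309.7], [59, 155, 189, 265, 31942]), ([234.3, 160.9], [232, 159, 6, 4, 18]), ([171.3, 165.6], [168, 160, 6, 12, 21]), ([330.9, 178.3], [323, 173, 20, 11, 99]), ([59.5, 213.1], [9, 192, 84, 48, 1045]), ([72.3, 253.4], [70, 245, 7, 18, 46]), ([314.5, 253.3], [312, 251, 6, 6, 30]), ([65.5, 276.7], [62, 265, 9, 23, 63]), ([196.3, 280.1], [190, 276, 13, 9, 91]), ([385.5, 296.2], [373, 285, 22, 
[... 6180 characters left out ...]
.31, 0.95, 0.38], [0.0, 0.0, 0.0, 1.0]]
{'t': 0.15, 'joints': array([ 5.64123018e+01,  1.79508706e+01,  8.58405099e+01, -1.18899779e-03,
        7.62605979e+01, -1.28023639e+01]), 'qd': array([-0.13460072, -0.17316761, -0.18008058,  0.07824996,  0.07389797,
        0.08728166]), 'joint_efforts': array([ 2.48330885e-03, -4.02298522e+01, -2.52320391e+01,  6.94286171e-02,
        3.43393511e-02, -5.32542151e-05]), 'eef_pos': array([0.18626121, 0.49069473, 0.26332633]), 'tcp_rot': array([-1.79949058e+02, -1.03918197e-02,  1.59214944e+02]), 'ft_force': array([-0.89909864,  0.31509795, -0.06322661]), 'moment': array([-0.02110394,  0.00625723, -0.03806522]), 'finger_gap': 0.08848077637458202} 0.025
```

View pics/scene0.png

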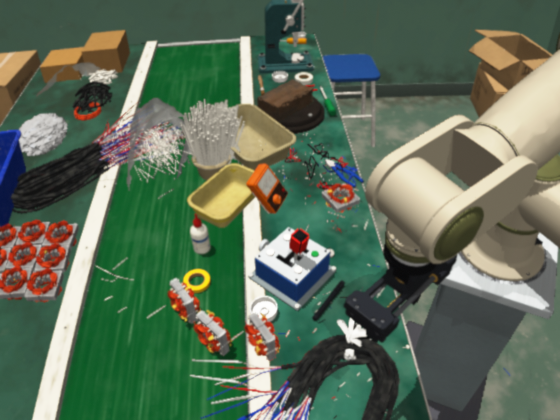

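View pics/side0.png

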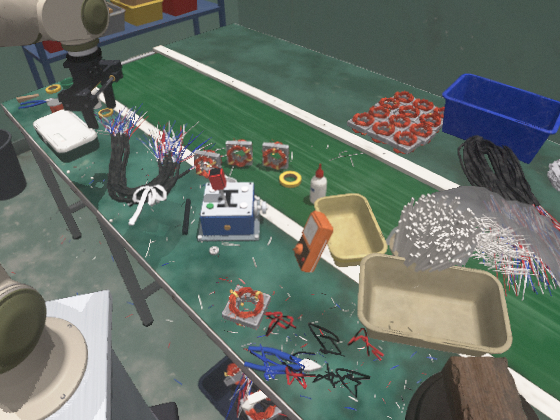

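Scene: the gearbox is at about (293,262), with the red and black knob at (299,241) and a green tag at (314,253). Side: the gearbox is at (228,210), the knob at (216,180), and the tag candidate at (209,206). I'll zoom in on both and triangulate.

```bash
python3 - <<'E'
from h import *
S=pickle.load(open('S0.pkl','rb'))
a=S['scene']['color'][215:315,235:355]; b=S['side']['color'][155:255,175:285]
f=lambda i:cv2.cvtColor(cv2.resize(i[:, :110],None,fx=3.6,fy=5.4 if 0 else 3.6,interpolation=cv2.INTER_CUBIC),cv2.COLOR_RGB2BGR)
cv2.imwrite('pics/z0.png',np.hstack([f(a),f(b)]))
print('tag',tri(S['scene'],(314.5,253.3),S['side'],(209.5,205.6)))
print('tagz',onz(S['scene'],314.5,253.3,.078),onz(S['side'],209.5,205.6,.078))
print('knob~',tri(S['scene'],(299,241),S['side'],(216,179)))
E
```

```text
tag (array([0.40108365, 0.28414467, 0.07717386]), np.float64(0.0005704214130946205))
tagz [0.40053765 0.28483093 0.078     ] [0.40133275 0.28331647 0.078     ]
knob~ (array([0.42723831, 0.31118867, 0.13201285]), np.float64(0.0007716917842432021))
```

View pics/z0.png

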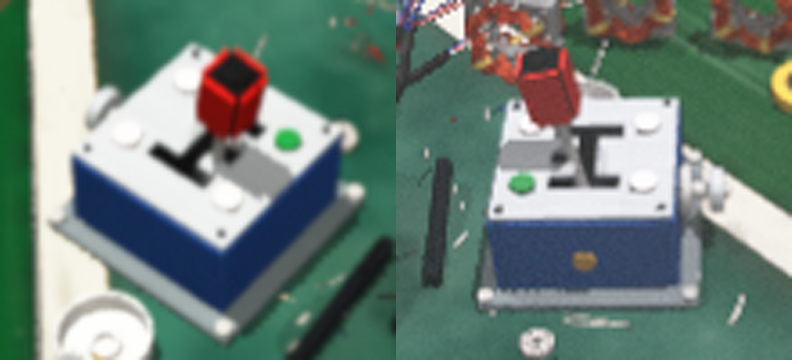

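The enlarged views show the green tag at scene (314.5,253.3) and side (209.5,205.6). It sits on the robot's side, to the right, so the target is near_right. White plugs are at scene (287,236), (270,252), (298,270) and side (244,205), (245,189). The knob leans towards the robot.

```bash
python3 - <<'E'
from h import *
S=pickle.load(open('S0.pkl','rb')); A,B=S['scene'],S['side']
P={}
for n,a,b,m in [('nr',(314.5,253.3),(209.5,205.6),(-40,-30)),('fr',(287.2,236.1),(243.6,205.3),(40,-30)),('fl',(270.3,251.9),(245,188.9),(40,30)),('nl',(297.8,269.7),None,(-40,30))]:
    p=tri(A,a,B,b) if b else (onz(A,*a,.078),0); q=[onz(A,*a,.078)]+([onz(B,*b,.078)] if b else [])
    P[n]=(np.mean(q,0)[:2],np.array(m)/1000); print(n,p[0].round(4),round(p[1],4),P[n][0].round(4))
X=np.array([v[1] for v in P.values()]);Y=np.array([v[0] for v in P.values()])
xc,yc=X-X.mean(0),Y-Y.mean(0)
th=np.arctan2((xc[:,0]*yc[:,1]-xc[:,1]*yc[:,0]).sum(),(xc*yc).sum())
R=np.array([[np.cos(th),-np.sin(th)],[np.sin(th),np.cos(th)]]); c=Y.mean(0)-R@X.mean(0)
print('yaw',np.degrees(th),'c',c,'res mm',((Y-X@R.T-c)*1000).round(1).tolist())
k=tri(A,(299,241),B,(216,179))[0]; print('knob in box',(R.T@(k[:2]-c)).round(4),k[2])
np.savez('g.npz',R=R,c=c,th=th)
st=manip.read_state();print('tcp in box',R.T@(st['eef_pos'][:2]-c))
E
```

```text
nr [0.4011 0.2841 0.0772] 0.0006 [0.4009 0.2841]
fr [0.4792 0.2627 0.0779] 0.0014 [0.4791 0.2628]
fl [0.4941 0.3219 0.0768] 0.0028 [0.4936 0.3221]
nl [0.415  0.3437 0.078 ] 0 [0.415  0.3437]
yaw -14.629745886188905 c [0.44717576 0.3031798 ] res mm [[0.0, -0.2], [0.8, -1.2], [0.2, 0.0], [-1.1, 1.4]]
knob in box [-0.0213  0.0027] 0.13201285427684273
tcp in box [-0.29981619  0.11553572]
```

The box frame fits to about 1.5 mm, with a yaw of −14.6° and a tag top height of 77 mm against 78 given. The target slot is near right. Once aligned, the tool axes are tx = −box x, ty = +box y, tz = down. I'll shut the fingers, align the tool and go in front of the knob.

Call:
servo_tool(increments="0 0 0 0 0 -0.5 0; 0 0 0 0 0 -0.52 0; -0.7 -0.41 0 0 0 0 0; -0.7 -0.41 0 0 0 0 0; -0.7 -0.41 0 0 0 0 0; -0.7 -0.41 0 0 0 0 0; -0.7 -0.41 0 0 0 0 0; -0.7 -0.41 0 0 0 0 0; -0.65 -0.41 0 0 0 0 0; 0 0 0 0 0 0 0")

```text
t: 1.15
eef_pos: [0.3467, 0.3288, 0.2635]
tcp_rot: [-180.0, 0.0, 165.1]
ft_force: [-0.4, 0.4, 0.2]
finger_gap: 0.0105
```

```bash
cat > st.py <<'E'
from h import *
g=np.load('g.npz')
def show():
    s=manip.read_state();R=g['R']
    print('t',s['t'],'box xy mm',(R.T@(s['eef_pos'][:2]-g['c'])*1000).round(1),'tip z',round((s['eef_pos'][2]-.025)*1000,1),'rot',s['tcp_rot'].round(1),'F box',(R.T@s['ft_force'][:2]).round(1),s['ft_force'][2].round(1),'gap',round(s['finger_gap'],4))
if __name__=='__main__': show()
E
python3 - <<'E'
from st import *
show()
a=snap('wrist','w1');b=snap('side');pickle.dump((a,b),open('S1.pkl','wb'))
T=np.array(b['world_from_camera'])
def proj(s,p):
    T=np.linalg.inv(np.array(s['world_from_camera']));q=T[:3,:3]@p+T[:3,3]
    return cv2.projectPoints(np.array([[q[0],-q[1],-q[2]]]),np.zeros(3),np.zeros(3),np.array(s['mtx']),np.array(s['distortion']))[0].ravel().round(1)
for x in(-36,-25,-15):
    p=np.r_[g['R']@[x/1000,0]+g['c'],.128];print(x,[proj(s,p) for s in(a,b)])
E
```

```text
t 1.15 box xy mm [-103.7   -0.6] tip z 238.5 rot [-180.     0.   165.1] F box [-0.5  0.3] 0.2 gap 0.0105
-36 [array([285.7, 282.3]), array([210., 181.])]
-25 [array([285.7, 293.5]), array([214.6, 181. ])]
-15 [array([285.8, 303.4]), array([218.9, 181. ])]
```

View pics/w1.png

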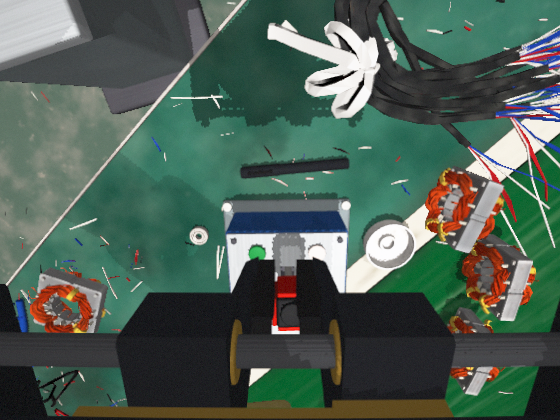

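The wrist view shows the green tag at (256,252) and the knob at (287,300), centred laterally. I'll go down in front of it.

Call:
servo_tool(increments="0 0 0.74 0 0 0 0; 0 0 0.74 0 0 0 0; 0 0 0.74 0 0 0 0; 0 0 0.74 0 0 0 0; 0 0 0 0 0 0 0; -0.3 0 0 0 0 0 0; -0.3 0 0 0 0 0 0; 0 0 0 0 0 0 0")

```text
t: 2.05
eef_pos: [0.3703, 0.3245, 0.1467]
tcp_rot: [179.9, 0.1, 165.3]
ft_force: [0.2, 0.0, 0.1]
finger_gap: 0.0005
```

```bash
python3 st.py
```

```text
t 2.05 box xy mm [-79.8   1.3] tip z 121.7 rot [1.799e+02 1.000e-01 1.653e+02] F box [0.2 0.1] 0.1 gap 0.0005
```

Call:
servo_tool(increments="-0.2 0 0 0 0 0 0; -0.2 0 0 0 0 0 0; -0.2 0 0 0 0 0 0; -0.2 0 0 0 0 0 0; -0.2 0 0 0 0 0 0; -0.1 0 0 0 0 0 0; 0 0 0 0 0 0 0; 0 0 0 0 0 0 0")

```text
t: 2.85
eef_pos: [0.4107, 0.3134, 0.1452]
tcp_rot: [-180.0, 0.0, 165.3]
ft_force: [0.4, 0.3, -0.2]
finger_gap: 0.0008
```

```bash
python3 st.py
```

```text
t 2.85 box xy mm [-37.9   0.7] tip z 120.2 rot [-180.     0.   165.3] F box [0.3 0.4] -0.2 gap 0.0008
```

Call:
servo_tool(increments="-0.1 0 0 0 0 0 0; -0.1 0 0 0 0 0 0; -0.08 0 0 0 0 0 0; 0 0 0 0 0 0 0")

```text
t: 3.25
eef_pos: [0.4219, 0.3105, 0.1453]
tcp_rot: [180.0, 0.0, 165.3]
ft_force: [0.3, 0.5, -0.8]
finger_gap: 0.0002
```

```bash
python3 - <<'E'
from st import *
show()
a=snap('scene');b=snap('side')
f=lambda i:cv2.cvtColor(cv2.resize(i,(396,360),interpolation=cv2.INTER_CUBIC),cv2.COLOR_RGB2BGR)
cv2.imwrite('pics/z1.png',np.hstack([f(a['color'][205:305,240:350]),f(b['color'][145:245,175:285])]))
E
```

```text
t 3.25 box xy mm [-26.3   0.7] tip z 120.3 rot [180.    0.  165.3] F box [0.2 0.6] -0.8 gap 0.0002
```

View pics/z1.png

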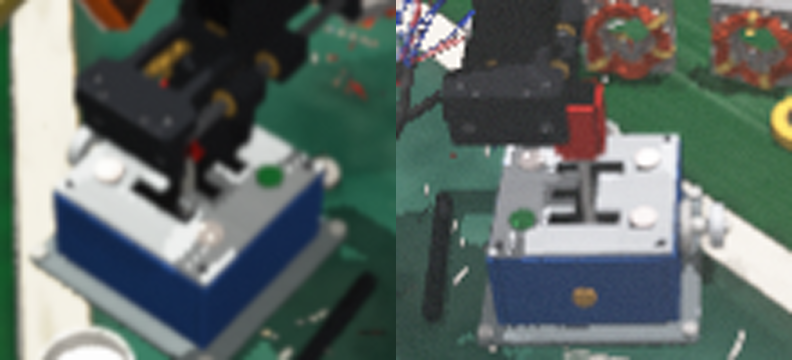

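Both views show the lever upright in the crossbar, with the stem at side-crop (585,195). I'll go round to the knob's left side.

Call:
servo_tool(increments="0.4 0 0 0 0 0 0; 0.4 0 0 0 0 0 0; 0 0.7 0 0 0 0 0; 0 0.7 0 0 0 0 0; 0 0 0.25 0 0 0 0; -0.7 0 0 0 0 0 0; -0.75 0 0 0 0 0 0; 0 0 0 0 0 0 0; 0 0 0 0 0 0 0")

```text
t: 4.25
eef_pos: [0.4598, 0.3578, 0.1347]
tcp_rot: [-179.9, -0.1, 165.3]
ft_force: [-0.4, -0.2, -0.0]
finger_gap: 0.0007
```

```bash
python3 st.py
```

```text
t 4.25 box xy mm [-1.6 56.1] tip z 109.7 rot [-1.799e+02 -1.000e-01  1.653e+02] F box [-0.4 -0.3] -0.0 gap 0.0007
```

Now I'll push right (−y) from 56 towards about −4 mm, leaving the last bit for a second step.

Call:
servo_tool(increments="0 -0.25 0 0 0 0 0; 0 -0.2 0 0 0 0 0; 0 -0.15 0 0 0 0 0; 0 -0.15 0 0 0 0 0; 0 -0.15 0 0 0 0 0; 0 -0.15 0 0 0 0 0; 0 -0.15 0 0 0 0 0; 0 -0.15 0 0 0 0 0; 0 -0.1 0 0 0 0 0; 0 0 0 0 0 0 0")

```text
t: 5.25
eef_pos: [0.4461, 0.3015, 0.1352]
tcp_rot: [-180.0, -0.0, 165.3]
ft_force: [0.2, 0.6, -0.2]
finger_gap: 0.0007
```

```bash
python3 st.py
```

```text
t 5.25 box xy mm [-0.6 -1.9] tip z 110.2 rot [-180.    -0.   165.3] F box [0.1 0.6] -0.2 gap 0.0007
```

Call:
servo_tool(increments="0 -0.07 0 0 0 0 0; 0 -0.07 0 0 0 0 0; 0 0 0 0 0 0 0")

```text
t: 5.55
eef_pos: [0.4447, 0.2964, 0.1353]
tcp_rot: [-180.0, -0.0, 165.3]
ft_force: [0.2, -0.3, -0.3]
finger_gap: 0.0004
```

```bash
python3 - <<'E'
from st import *
show()
a=snap('scene');b=snap('side')
f=lambda i:cv2.cvtColor(cv2.resize(i,(396,360),interpolation=cv2.INTER_CUBIC),cv2.COLOR_RGB2BGR)
cv2.imwrite('pics/z2.png',np.hstack([f(a['color'][205:305,240:350]),f(b['color'][145:245,175:285])]))
E
```

```text
t 5.55 box xy mm [-0.7 -7.1] tip z 110.3 rot [-180.    -0.   165.3] F box [ 0.3 -0.3] -0.3 gap 0.0004
```

View pics/z2.png

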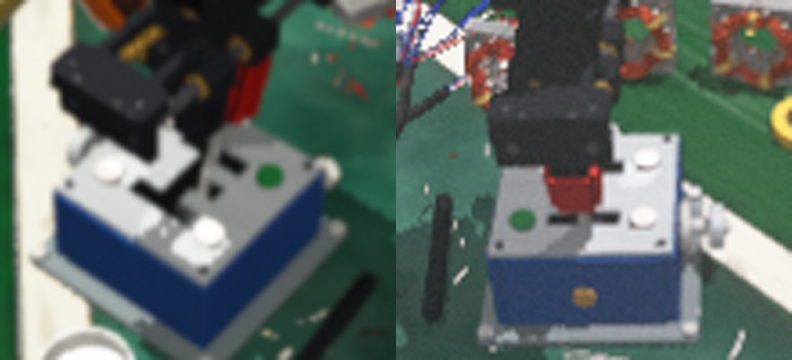

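The knob is at the right end; the stem is at side-crop (585,215), between the two right slots. Before moving round behind it I'll check the clearance to the orange meter and the bottle.

```bash
python3 - <<'E'
from st import *
S=pickle.load(open('S0.pkl','rb'))
for n,s,u,v in [('meter',S['scene'],275,210),('meter',S['side'],302,268),('meterR',S['side'],325,270),('bottle',S['scene'],200,252),('bottle',S['side'],317,202)]:
    p=onz(s,u,v,0.);print(n,p.round(3),((p[:2]-g['c'])@g['R']*1000).round())
print('meter top',tri(S['scene'],(262,163),S['side'],(315,212)))
E
```

```text
meter [0.581 0.123 0.   ] [ 175. -141.]
meter [0.578 0.106 0.   ] [ 177. -158.]
meterR [0.626 0.086 0.   ] [ 228. -165.]
bottle [0.683 0.338 0.   ] [219.  93.]
bottle [0.685 0.309 0.   ] [228.  65.]
meter top (array([0.60921949, 0.12598276, 0.15072351]), np.float64(0.00533415362861135))
```

Call:
servo_tool(increments="0 0.2 0 0 0 0 0; 0 0.3 0 0 0 0 0; 0 0 0 0 0 0 0")

```text
t: 5.95
eef_pos: [0.4501, 0.3174, 0.1353]
tcp_rot: [180.0, 0.0, 165.4]
ft_force: [0.6, -0.7, 0.3]
finger_gap: 0.0005
```

The meter is at x ≥ 170 mm and the gripper body reaches only about 90 mm, so it's clear. I'll go round to the far side.

Call:
servo_tool(increments="-0.65 0 0 0 0 0 0; -0.65 0 0 0 0 0 0; 0 -0.75 0 0 0 0 0; 0 -0.75 0.15 0 0 0 0; 0 0 0 0 0 0 0; 0 0 0 0 0 0 0")

```text
t: 6.55
eef_pos: [0.4852, 0.2449, 0.1295]
tcp_rot: [180.0, 0.0, 165.3]
ft_force: [-0.3, 0.8, 0.1]
finger_gap: 0.0006
```

```bash
python3 st.py
```

```text
t 6.55 box xy mm [ 51.5 -46.8] tip z 104.5 rot [180.    0.  165.3] F box [-0.5  0.7] 0.1 gap 0.0006
```

Now I'll pull −x from 51 to about 0.

Call:
servo_tool(increments="0.2 0 0 0 0 0 0; 0.2 0 0 0 0 0 0; 0.15 0 0 0 0 0 0; 0.15 0 0 0 0 0 0; 0.15 0 0 0 0 0 0; 0.15 0 0 0 0 0 0; 0.15 0 0 0 0 0 0; 0.12 0 0 0 0 0 0; 0 0 0 0 0 0 0")

```text
t: 7.45
eef_pos: [0.435, 0.2579, 0.1291]
tcp_rot: [-180.0, -0.1, 165.4]
ft_force: [-0.7, 0.0, -0.3]
finger_gap: 0.0003
```

```bash
python3 - <<'E'
from st import *
show()
E
```

```text
t 7.45 box xy mm [ -0.3 -46.9] tip z 104.1 rot [-1.800e+02 -1.000e-01  1.654e+02] F box [-0.7 -0.2] -0.3 gap 0.0003
```

Call:
servo_tool(increments="0.05 0 0 0 0 0 0; 0.05 0 0 0 0 0 0; 0 0 0 0 0 0 0")

```text
t: 7.75
eef_pos: [0.4324, 0.2586, 0.1293]
tcp_rot: [180.0, 0.1, 165.3]
ft_force: [4.8, 0.0, -3.6]
finger_gap: 0.0003
```

```bash
python3 - <<'E'
from st import *
show()
a=snap('scene');b=snap('side')
f=lambda i:cv2.cvtColor(cv2.resize(i,(396,360),interpolation=cv2.INTER_CUBIC),cv2.COLOR_RGB2BGR)
cv2.imwrite('pics/z3.png',np.hstack([f(a['color'][205:305,240:350]),f(b['color'][145:245,175:285])]))
E
```

```text
t 7.75 box xy mm [ -3.  -46.9] tip z 104.3 rot [1.800e+02 1.000e-01 1.653e+02] F box [4.7 1.3] -3.6 gap 0.0003
```

View pics/z3.png

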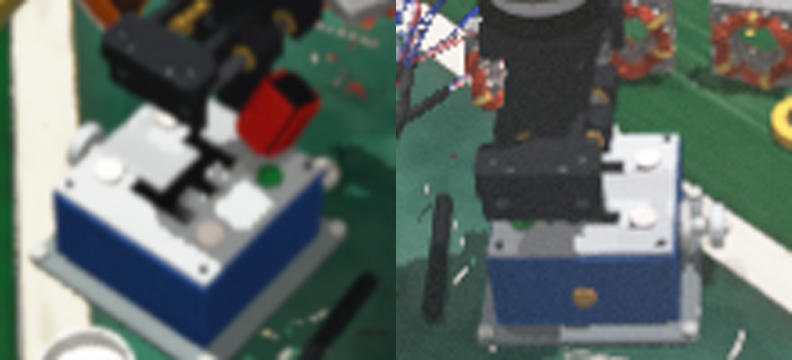

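The knob leans towards the tag, and there is 4.7 N of reaction at TCP x = −3 mm, where I expected the end stop. I'll back off and go up.

Call:
servo_tool(increments="-0.2 0 0 0 0 0 0; -0.5 0 0 0 0 0 0; -0.6 0 0 0 0 0 0; 0 0 -0.8 0 0 0 0; 0 0 -0.8 0 0 0 0; 0 0 -0.8 0 0 0 0; 0 0.8 -0.8 0 0 0 0; 0 0.9 0 0 0 0 0; 0 0.9 0 0 0 0 0; 0 0.9 0 0 0 0 0")

```text
t: 8.85
eef_pos: [0.5179, 0.3821, 0.2573]
tcp_rot: [-180.0, -0.0, 165.3]
ft_force: [0.5, -0.2, 0.1]
finger_gap: 0.0002
```

Call:
servo_tool(increments="0 0.9 0 0 0 0 0; 0 0.9 0 0 0 0 0; 0 0 0 0 0 0 0; 0 0 0 0 0 0 0")

```text
t: 9.25
eef_pos: [0.5358, 0.4506, 0.2563]
tcp_rot: [-179.9, -0.1, 165.4]
ft_force: [-0.1, -0.9, 0.1]
finger_gap: 0.0003
```

```bash
python3 - <<'E'
from st import *
show()
a=snap('scene');b=snap('side')
f=lambda i:cv2.cvtColor(cv2.resize(i,(396,360),interpolation=cv2.INTER_CUBIC),cv2.COLOR_RGB2BGR)
cv2.imwrite('pics/z4.png',np.hstack([f(a['color'][205:305,240:350]),f(b['color'][145:245,175:285])]))
def proj(s,p):
    T=np.linalg.inv(np.array(s['world_from_camera']));q=T[:3,:3]@p+T[:3,3]
    return cv2.projectPoints(np.array([[q[0],-q[1],-q[2]]]),np.zeros(3),np.zeros(3),np.array(s['mtx']),np.array(s['distortion']))[0].ravel()
# expected crop pixel of knob top centre (146 mm from pivot) for tilts
for sh,cr in[(-.30,-.40),(-.23,-.33),(-.3,-.43),(-.23,-.4)]:
    d=np.array([np.tan(sh),np.tan(cr),1]);d/=np.linalg.norm(d);q=.146*d
    p=np.r_[g['R']@q[:2]+g['c'],.01+q[2]]
    print(sh,cr,((proj(a,p)-[240,205])*3.6).round(),((proj(b,p)-[175,145])*3.6+[396,0]).round())
E
```

```text
t 9.25 box xy mm [ 48.6 165. ] tip z 231.3 rot [-1.799e+02 -1.000e-01  1.654e+02] F box [ 0.1 -0.9] 0.1 gap 0.0003
-0.3 -0.4 [297.  82.] [503. 171.]
-0.23 -0.33 [278.  77.] [517. 155.]
-0.3 -0.43 [300.  80.] [503. 177.]
-0.23 -0.4 [286.  72.] [517. 169.]
```

View pics/z4.png

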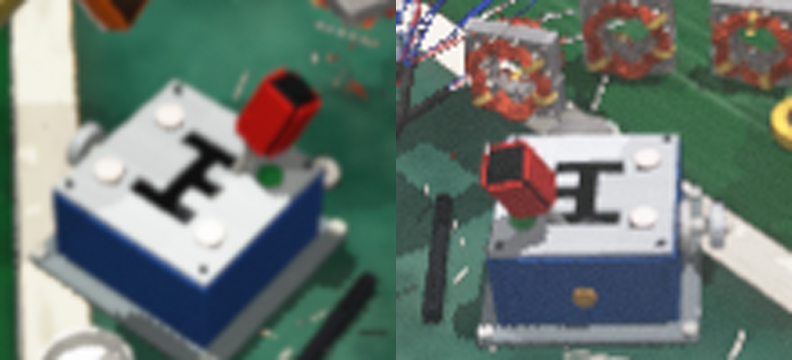

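The black top of the knob is at (297,84) in the scene crop and (503,165) in the side crop. The tilts predicted for home (−0.30, −0.40) put it at (297,82) and (503,171). The lever is home and the arm is clear, so I'll hand in.

```bash
python3 -c "
from cell import manip
print(manip.finish_job())"
```

```text
the job is handed in; nothing more can be done
None
```

The lever is home in the near-right slot, the one with the green tag, and I handed the job in at about 9.4 s; no verdict was reported. With the fingers shut, I pushed the knob out of park, then right along the crossbar, then towards the robot into the slot. Each push was on one side of the knob only, so it was never pinched.

- **End stop:** the last push met 4.7 N at TCP x = −3 mm, where I had calculated the stop would be.
- **Lever position:** after I moved clear, the knob top matched lever_shift of about −0.30 and lever_cross of about −0.39 rad. It was within about 2 px of the prediction in one enlarged view and 6 px in the other, where 1 camera pixel is 3.6 of these.
- **Arm clear:** the arm ended about 0.2 m away with no contact force.
- **A check that disagreed:** my first rough fix put the parked knob at x = −21 mm, while the text implies about −36 mm. I approached slowly instead of relying on either figure.
- **Not measured:** I did not re-measure the loose parts afterwards. The fingertips stayed at least 104 mm above the table. The bottle and the orange meter reach higher than that, and the route stayed well clear of both.

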